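# Trip the hidden catch and draw out the spares tray

### The arm

A 6-joint arm with a two-finger parallel gripper is mounted at the origin on the work surface. World frame = base frame: x ahead of the robot, y to its left, z up, the work surface at z = 0. Lengths are in m, angles in degrees, forces in N, time in s.
With the tool pointing down it reaches from about 0.4 to 0.825 m from the base axis. Payload 7 kg.
Tool frame: the origin (TCP) lies on the centre line of the jaws, within the pads' length; the fingertips stand 19 mm ahead of it and the grasp point (between the pads) is the TCP; z points along the fingers, y is the line along which they close (so a half turn about z gives the same grasp; the last joint's range is limited). The gripper opens to 88 mm and grips with 3 to 60 N. Pads are 19 mm wide; open, the fingers measure 130 mm over their backs; the gripper's body (78 mm by 193 mm) begins 47 mm behind the grasp point.
Start: joints at [88.069, 20.546, 0.682, 0, -70.136, -16.507], TCP at [0.213, 0.64, 0.246] pointing down, gripper open.
Joint ranges: [-176.03, 176.03], [-82.01, 121.73], [-58.28, 71.71], [-173.87, 95.51], [-174.79, -0.11], [-173.66, 173.66]. Speed limits (degrees/s): [136.94, 136.94, 172.46, 180, 180, 180].

### API

Orientations are given as [roll, pitch, yaw] about the fixed x, y, z axes, in that order (R = Rz(yaw) Ry(pitch) Rx(roll)).
In Python, from plant import get_state, capture, close_job gives the robot as it stands.
- The arm moves only by the tool apply_moves, never from a script. Its argument "targets" is a list of rows, each a list of 7 numbers: the opening, from 0 (shut) to 1 (fully open), then the shift along the tool's x, y, z normalised to -1 to 1, where 1 is 1000 mm, then the turn, a rotation vector about the tool's x, y, z normalised to -1 to 1, where 1 is 90 degrees. In form: [[claw, tx, ty, tz, ax, ay, az], ...]. A call has 1 to 20 rows; each row shifts and turns the commanded pose from where the row before left it, along the tool's axes as they then stand; what a row does not reach is not made up. A row lasts 1/12 s, in which the tool goes at most 41.7 mm and 7.16 degrees, less where a joint would pass 70% of its speed; a pose out of reach is approached as far as the arm can. A call with a number of a shift or a turn outside -1 to 1 is refused whole. A call with a gripper value outside its range is refused whole. The fingers move at their own pace and stop on an object; "newtons" is the grip in N (left out, the last holds). Time passes only in rows, so rows that do not move let the fingers close. It gives the time, the measured TCP pose, the force, the opening and the grip force at its end, in the units of the state.
- get_state(): the state, without advancing time (a new reading comes with each control period).
- capture(name): name is "scene" or "top" or "wrist"; returns a dict with "frame" (384x512x3 uint8, red, green, blue), "range_z" (384x512 float32, m along the optical axis (not along the pixel's ray), 0 where there is no reading), "camera_matrix" (3x3 intrinsics, pixels), "T" (4x4, takes a point from camera to world coordinates). Camera axes: x right, y down, z forward; pixel columns grow to the right and rows downward; lengths in m; the calibration is good to about 2 mm. A picture is of the moment at which its call begins.
- close_job(): hands the job in; it is judged then, once.
The state is a dict: "time_s": time; "joints": joint angles; "qd": joint speeds; "joint_torque": joint torques, N m; "tcp_pos": TCP position; "eef_rot": TCP orientation; "contact_force": force on the tool from outside, world axes, zero at the start; "moment": the same for the moment, N m; "gripper_width": finger opening in m; "gripper_force": force on a finger pad.
Only numpy, scipy, OpenCV 4.12 (cv2) and the standard library are available. Lean on these libraries where they do the work, as an engineer would, in place of code of your own. Each camera call takes 0.05 s, during which the arm holds its last target. There are 200 camera calls.

### The job

The spares tray of the small grey cabinet is held by a spring catch that is hidden inside. Take the release pin from its stand, push it down through the little hole in the cabinet's top and feel gently for the catch until the tray springs open, without forcing the catch against its stop. Then put the pin back upright in its stand with its flange resting on top, draw the tray out to its end stop, and leave everything else on the table where it is.

Things in the scene. Friction and masses are not known exactly. Their poses are not given: they have to be found in the camera images.
- unit: grey steel service cabinet, fixed to the table, 170 mm deep (x) x 160 mm wide (y) x 100 mm high; origin at the centre of its underside; -x is its front (towards the robot), where the spares tray slides out. Its top is an 8 mm plate with one round through hole over a hidden spring catch. The pin must never press on the cabinet or its catch with more than 16 N
- hole (a point): centre of the access hole, 8 mm in diameter, level with the cabinet's top face (cabinet x -20, y +45, z 100 mm), in a flat steel ring 26 mm across. Under it, out of sight, lies a level spring pad, 24 to 43 mm below the top face, differently each time; about 8 to 9 mm of push frees the tray, 11 mm meets a hard stop. The spring resists with about 4 N, rising to 7 N
- tray (a joint): how far the spares tray is drawn out of the cabinet along the cabinet's -x, m: 0 shut and latched, 0.100 at its end stop. When the catch lets go, a spring throws it out by about 30 to 35 mm; it then slides with about 2 N of friction and stays where it is left
- tray_handle (a point): middle of the tray's bar handle, moving with the tray: a level steel bar 10 mm thick (cabinet x), 12 mm high, 90 mm long (cabinet y), on two posts 80 mm apart, 35 mm of free space between bar and tray front; centre 78 mm above the table, 48 mm in front of the cabinet's front edge when shut
- pin: release pin, 135 mm long, 70 g, standing upright in its stand: steel rod 6 mm in diameter, 74 mm long, with a rounded end; then a flange 26 mm in diameter (74 to 79 mm above the tip); then a round aluminium handle 18 mm in diameter, 56 mm long (79 to 135 mm above the tip). Origin at the tip, z along the pin towards the handle
- pin_tip (a point): the tip of the rod (the pin's origin)
- stand: dark steel stand for the pin, fixed to the table, 70 x 70 mm foot and 84 mm high; origin at the centre of its underside. The rod hangs through a hole in its 16 mm thick top plate and the flange rests on the top, the rod's tip then being 10 mm above the table
- stand_hole (a point): centre of the stand's hole, 10 mm in diameter, at the level of its top face, 84 mm above the table
- tub: bystander: white plastic screw tub with paper label, 72 mm wide, 110 mm high, upright, origin at the centre of its underside
- tape: bystander: grey roll of tape lying flat, 90 mm outer diameter, 25 mm high, origin at the centre of its underside
- screwdriver: bystander: black-handled screwdriver, 180 mm, lying, origin at the centre of its underside
- wrench: bystander: steel wrench, 180 mm, lying, origin at the centre of its underside
- mug: bystander: white mug, 76 mm wide, 90 mm high, origin at the centre of its underside
- bottle: bystander: white plastic bottle, 60 mm wide, 150 mm high, origin at the centre of its underside

How it is judged:
By the outcome, as a careful person would: the job done as asked, in the order asked, and still so for the second after the job is handed in, with the robot touching nothing.
It also fails if it takes over 61 s, if anything falls off the work surface, if the arm or the gripper's body presses on something with over 40 N, if the wrist force passes 120 N, or if a joint passes its speed limit or range.

## Working session

There is one attempt and no reset: what is moved stays moved. The work goes in short steps, Python scripts to look and compute and a tool call to move; the robot and the scene stay as the last step left them, time stands still between calls to the robot, and variables do not carry over. Pictures are saved under pics/ and viewed, at most 10 in all, crops included, and the job is handed in when it is done.

Besides the shell and the picture viewer there is one more tool, called after "Emit:" as name(argument=value, ...), one argument or row to a line, values as JSON. apply_moves: Moves the arm, as the interface text tells. Scaled input: -1 to 1 covers 1000 mm each way for a shift and 90 degrees each way for a turn. Its arguments: {"type":"object","properties":{"targets":{"type":"array","items":{"type":"array","items":{"type":"number"}}},"newtons":{"type":"number"}},"required":["targets"]}

```bash
mkdir -p pics; ls; cat > h.py <<'E'
import numpy as np, cv2
from plant import get_state, capture, close_job
from scipy.spatial.transform import Rotation as R
def cloud(c):
    d=c["range_z"]; K=c["camera_matrix"]; v,u=np.mgrid[:d.shape[0],:d.shape[1]]
    p=np.stack([(u-K[0,2])/K[0,0]*d,(v-K[1,2])/K[1,1]*d,d],-1)
    w=p@c["T"][:3,:3].T+c["T"][:3,3]; w[d==0]=np.nan; return w
def save(c,n): cv2.imwrite("pics/"+n,cv2.cvtColor(c["frame"],cv2.COLOR_RGB2BGR))
E
python3 - <<'E'
from h import *
for n in("scene","top"):
    c=capture(n); save(c,n+"0.png"); np.savez(n+"0.npz",w=cloud(c),f=c["frame"]); print(n,c["T"].round(3).tolist(),c["camera_matrix"].round(1).tolist())
print(get_state())
E
```

```text
pics
scene [[-0.611, 0.466, -0.64, 1.115], [0.791, 0.351, -0.5, 0.468], [-0.008, -0.812, -0.584, 0.637], [0.0, 0.0, 0.0, 1.0]] [[379.5, 0.0, 256.6], [0.0, 379.5, 184.8], [0.0, 0.0, 1.0]]
top [[-0.012, -0.988, 0.152, 0.349], [-1.0, 0.014, 0.018, -0.007], [-0.02, -0.151, -0.988, 1.278], [0.0, 0.0, 0.0, 1.0]] [[438.1, 0.0, 256.8], [0.0, 438.1, 192.1], [0.0, 0.0, 1.0]]
{'time_s': 0.1, 'joints': array([ 8.80707563e+01,  2.05877523e+01,  6.40021443e-01, -1.88691875e-02,
       -7.01353526e+01, -1.65075890e+01]), 'qd': array([ 0.00226169, -0.00896029,  0.1717527 , -0.08175897, -0.04933446,
        0.06076889]), 'joint_torque': array([-1.25208488e-03, -5.84157479e+01,  2.93755299e+01,  7.01562569e+00,
        1.01411686e-02, -5.35088816e-05]), 'tcp_pos': array([0.21335455, 0.63997146, 0.24471562]), 'eef_rot': array([ 1.79915300e+02, -6.60177409e-03, -1.84432524e+01]), 'contact_force': array([-0.25875778, -0.07592979, -0.68414812]), 'moment': array([ 0.03908884,  0.02361933, -0.05656824]), 'gripper_force': 0.0, 'gripper_width': 0.08752823750162653}
```

View pics/top0.png

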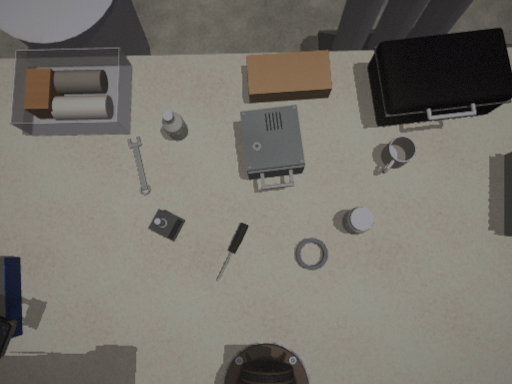

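View pics/scene0.png

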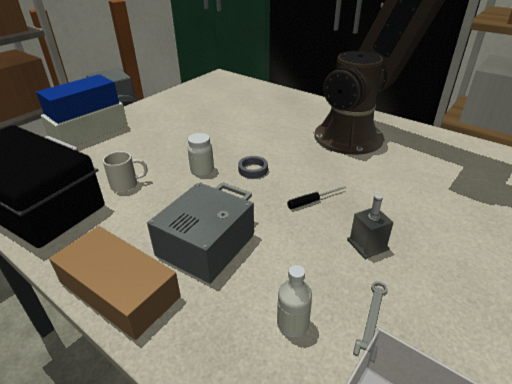

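The top view shows the cabinet around (272,140), with its hole ring at (257,146) and bar handle at (277,185). The stand is at (167,224), with the pin's handle top at (158,222). The scene view agrees: pin at (376,205), ring at (222,214).

```bash
python3 - <<'E'
from h import *
z=np.load("top0.npz"); w=z["w"]
def box(u0,u1,v0,v1): return w[v0:v1,u0:u1].reshape(-1,3)
p=box(235,310,95,185); t=p[(abs(p[:,2]-.1)<.006)]; print("top",len(t),t[:,2].mean(),cv2.minAreaRect(t[:,:2].astype(np.float32)*1000))
h=box(250,305,178,195); b=h[(h[:,2]>.07)&(h[:,2]<.095)]; print("bar",len(b),b.mean(0),cv2.minAreaRect(b[:,:2].astype(np.float32)*1000))
print("ring",w[146,257],w[144:149,255:260].reshape(-1,3).mean(0))
s=box(145,190,205,245)
a=s[(abs(s[:,2]-.084)<.006)]; print("plate",len(a),a.mean(0),cv2.minAreaRect(a[:,:2].astype(np.float32)*1000))
a=s[s[:,2]>.125]; print("pin",len(a),a.mean(0),a.max(0),a.min(0))
z=np.load("scene0.npz"); w=z["w"]
s=box(355,395,190,250); a=s[s[:,2]>.1]; print("pin scene",len(a),a.mean(0),a.max(0),a.min(0))
p=box(140,265,180,280); t=p[(abs(p[:,2]-.1)<.004)]; print("top",len(t),t[:,2].mean(),cv2.minAreaRect(t[:,:2].astype(np.float32)*1000)); print(w[214,222])
E
```

```text
top 3551 0.10034638378579083 ((679.1976928710938, -28.326332092285156), (182.0044708251953, 160.24932861328125), 6.309762954711914)
bar 177 [ 0.55296658 -0.03971881  0.08354951] ((556.1600341796875, -41.540645599365234), (88.87081146240234, 31.878211975097656), 89.46600341796875)
ring [0.66575117 0.01284753 0.07460302] [0.66062615 0.01254064 0.09407266]
plate 405 [0.44929771 0.27294757 0.08402865] ((449.96435546875, 274.8359680175781), (61.09733200073242, 59.943572998046875), 62.10259246826172)
pin 48 [0.44987068 0.27358998 0.14201196] [0.459079   0.28310874 0.1498398 ] [0.44159982 0.26596716 0.12529588]
pin scene 173 [0.45710734 0.27824222 0.12697555] [0.46212079 0.2861601  0.14703393] [0.44370873 0.26860336 0.10011032]
top 3906 0.1006195603497404 ((680.1588134765625, -27.01886749267578), (180.47003173828125, 163.162353515625), 6.544626712799072)
[0.65794094 0.01324631 0.09887477]
```

Emit:
apply_moves(
  targets=[
    [1, 0.0262, 0.0208, 0, 0, 0, 0],
    [1, 0.0262, 0.0208, 0, 0, 0, 0],
    [1, 0.0262, 0.0208, 0, 0, 0, 0],
    [1, 0.0262, 0.0208, 0, 0, 0, 0],
    [1, 0.0262, 0.0208, 0, 0, 0, 0],
    [1, 0.0262, 0.0208, 0, 0, 0, 0],
    [1, 0.0262, 0.0208, 0, 0, 0, 0],
    [1, 0.0262, 0.0208, 0, 0, 0, 0],
    [1, 0.0262, 0.0208, 0, 0, 0, 0],
    [1, 0.0262, 0.0208, 0, 0, 0, 0],
    [1, 0.0262, 0.0208, 0, 0, 0, 0],
    [1, 0.0262, 0.0208, 0, 0, 0, 0],
    [1, 0.0262, 0.0208, 0, 0, 0, 0],
    [1, 0, 0, 0, 0, 0, 0],
    [1, 0, 0, 0, 0, 0, 0],
  ],
)

```text
time_s: 1.35
tcp_pos: [0.4517, 0.2745, 0.2453]
eef_rot: [180.0, 0.0, -18.6]
contact_force: [-1.4, 0.5, 0.5]
gripper_width: 0.0878
gripper_force: 0.0
```

```bash
python3 - <<'E'
from h import *
c=capture("wrist"); save(c,"w1.png"); np.savez("w1.npz",w=cloud(c),f=c["frame"]); s=get_state(); print(c["T"].round(3).tolist(),c["camera_matrix"].round(1).tolist(),s["joints"],s["tcp_pos"],s["eef_rot"],s["time_s"],s["contact_force"])
E
```

```text
[[-0.32, -0.917, -0.238, 0.515], [-0.947, 0.31, 0.078, 0.253], [0.002, 0.25, -0.968, 0.384], [0.0, 0.0, 0.0, 1.0]] [[308.3, 0.0, 258.3], [0.0, 308.3, 189.0], [0.0, 0.0, 1.0]] [ 5.26655855e+01  6.75560349e+00 -1.76830585e+01 -1.34329104e-02
 -6.55820451e+01  1.87953726e+01] [0.45123728 0.27546409 0.2453411 ] [ 1.79984337e+02  1.82490452e-02 -1.85445996e+01] 1.4 [ 0.44707393  0.41524734 -0.26144435]
```

View pics/w1.png

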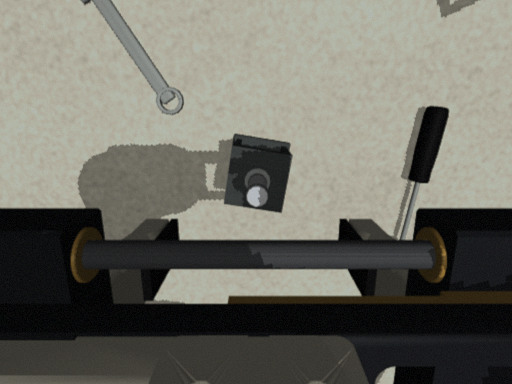

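The wrist view shows the pin head at (257,195) and its flange around (258,178), near the centre between the jaws.

```bash
cat >> h.py <<'E'
def circ(p):
    A=np.c_[2*p[:,:2],np.ones(len(p))]; s=np.linalg.lstsq(A,(p[:,:2]**2).sum(1),rcond=None)[0]; return s[:2],np.sqrt(s[2]+s[0]**2+s[1]**2)
E
python3 - <<'E'
from h import *
w=np.load("w1.npz")["w"]
s=w[150:215,225:295].reshape(-1,3)
t=s[(s[:,2]>.141)&(s[:,2]<.15)]; print("top",len(t),t.mean(0),cv2.minEnclosingCircle(t[:,:2].astype(np.float32)*1000))
t=s[(s[:,2]>.095)&(s[:,2]<.138)]; print("side",len(t),circ(t))
t=s[(s[:,2]>.0865)&(s[:,2]<.0915)]; print("fl",len(t),t.mean(0),cv2.minEnclosingCircle(t[:,:2].astype(np.float32)*1000))
t=s[(s[:,2]>.08)&(s[:,2]<.0865)]; print("plate",len(t),cv2.minAreaRect(t[:,:2].astype(np.float32)*1000))
E
```

```text
top 359 [0.45133636 0.27519506 0.14412581] ((450.9501647949219, 275.2734375), 8.805133819580078)
side 188 (array([0.45053649, 0.27541139]), np.float64(0.008946704485369402))
fl 191 [0.45550937 0.27339956 0.08830305] ((450.98834228515625, 275.0957946777344), 12.759918212890625)
plate 2667 ((450.5466613769531, 275.34869384765625), (60.299598693847656, 60.44173049926758), 62.4005241394043)
```

Emit:
apply_moves(
  newtons=35,
  targets=[
    [0.6, 0, 0, 0.03, 0, 0, 0],
    [0.6, 0, 0, 0.03, 0, 0, 0],
    [0.5, 0, 0, 0.03, 0, 0, 0],
    [0.4, 0, 0, 0.025, 0, 0, 0],
    [0.4, 0, 0, 0.015, 0, 0, 0],
    [0.4, 0, 0, 0, 0, 0, 0],
    [0, 0, 0, 0, 0, 0, 0],
    [0, 0, 0, 0, 0, 0, 0],
    [0, 0, 0, 0, 0, 0, 0],
    [0, 0, 0, 0, 0, 0, 0],
    [0, 0, 0, 0, 0, 0, 0],
  ],
)

```text
time_s: 2.32
tcp_pos: [0.4514, 0.2766, 0.1166]
eef_rot: [-179.9, -0.0, -18.4]
contact_force: [0.3, 0.4, -0.2]
gripper_width: 0.0198
gripper_force: 0.0
```

Emit:
apply_moves(
  targets=[
    [0, 0, 0, 0, 0, 0, 0],
    [0, 0, 0, 0, 0, 0, 0],
    [0, 0, 0, 0, 0, 0, 0],
    [0, 0, 0, 0, 0, 0, 0],
  ],
)

```text
time_s: 2.65
tcp_pos: [0.4514, 0.2764, 0.1165]
eef_rot: [-179.9, -0.0, -18.4]
contact_force: [-1.4, 0.3, 5.7]
gripper_width: 0.0174
gripper_force: 35.0
```

```bash
python3 - <<'E'
from h import *
s=get_state(); print({k:v for k,v in s.items() if k in("tcp_pos","eef_rot","contact_force","gripper_force","gripper_width")})
E
```

```text
{'tcp_pos': array([0.45142941, 0.27644201, 0.11646139]), 'eef_rot': array([-1.79926323e+02, -3.38774388e-02, -1.84334247e+01]), 'contact_force': array([-1.44872449,  0.29528706,  5.74564554]), 'gripper_force': 34.997291564941406, 'gripper_width': 0.01736018249605136}
```

Emit:
apply_moves(
  targets=[
    [0, 0, 0, -0.01, 0, 0, 0],
    [0, 0, 0, -0.03, 0, 0, 0],
    [0, 0, 0, -0.03, 0, 0, 0],
    [0, 0, 0, -0.03, 0, 0, 0],
    [0, 0, 0, -0.03, 0, 0, 0],
    [0, 0.0251, 0.0205, 0, 0, 0, 0],
    [0, 0.0251, 0.0205, 0, 0, 0, 0],
    [0, 0.0251, 0.0205, 0, 0, 0, 0],
    [0, 0.0251, 0.0205, 0, 0, 0, 0],
    [0, 0.0251, 0.0205, 0, 0, 0, 0],
    [0, 0.0251, 0.0205, 0, 0, 0, 0],
    [0, 0.0251, 0.0205, 0, 0, 0, 0],
    [0, 0.0251, 0.0205, 0, 0, 0, 0],
    [0, 0.0251, 0.0205, 0, 0, 0, 0],
    [0, 0, 0, 0, 0, 0, 0],
    [0, 0, 0, 0, 0, 0, 0],
  ],
)

```text
time_s: 3.98
tcp_pos: [0.6073, 0.0278, 0.2453]
eef_rot: [180.0, 0.1, -18.6]
contact_force: [-0.1, 0.7, -1.3]
gripper_width: 0.0173
gripper_force: 35.0
```

```bash
python3 - <<'E'
from h import *
c=capture("wrist"); save(c,"w2.png"); np.savez("w2.npz",w=cloud(c),f=c["frame"],T=c["T"],K=c["camera_matrix"]); s=get_state(); print(s["joints"],s["tcp_pos"],s["eef_rot"],s["time_s"],s["contact_force"],s["moment"])
E
```

```text
[ 2.11063199e+01  1.42836938e+01 -8.18862911e+00 -1.70457047e-02
 -6.75689821e+01  5.03494540e+01] [0.60689767 0.02877267 0.24550339] [ 1.79985770e+02  4.18544993e-02 -1.85507411e+01] 4.0333 [ 0.30890443  0.10633684 -0.51540077] [-0.00224     0.05163352  0.03026027]
```

View pics/w2.png

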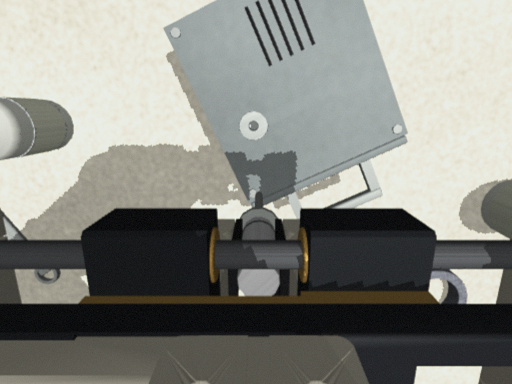

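The ring is at (254,126) on the cabinet top. The pin's rod shows at about (258,198), below the gripper.

```bash
python3 - <<'E'
from h import *
z=np.load("w2.npz"); w=z["w"]; f=z["f"]; T=z["T"];K=z["K"]
g=f.astype(int).mean(2)
print(g[110:143,238:272:1][::2,::2].astype(int))
def ray(u,v,h):
    d=T[:3,:3]@np.array([(u-K[0,2])/K[0,0],(v-K[1,2])/K[1,1],1]); o=T[:3,3]; return o+d*(h-o[2])/d[2]
m=np.zeros(g.shape,np.uint8); m[108:145,236:274]=(g[108:145,236:274]>185)
n,l,st,ce=cv2.connectedComponentsWithStats(m); i=1+st[1:,4].argmax(); print(st[i],ce[i])
cs,_=cv2.findContours((l==i).astype(np.uint8),cv2.RETR_CCOMP,cv2.CHAIN_APPROX_NONE)
for c in cs:
    if len(c)>5: 
        e=cv2.fitEllipse(c); print(len(c),e,ray(*e[0],.1))
tp=w[0:150,170:400].reshape(-1,3); tp=tp[abs(tp[:,2]-.1)<.006]; print("ztop",np.median(tp[:,2]))
s=w[180:245,235:285].reshape(-1,3)
for a,b in((.135,.16),(.16,.19),(.19,.21),(.205,.22),(.222,.24)):
    t=s[(s[:,2]>a)&(s[:,2]<b)]; print(a,len(t),t.mean(0), circ(t) if len(t)>10 else "")
E
```

```text
[[153 156 155 157 159 155 156 160 156 155 151 156 155 156 157 157 160]
 [156 155 153 153 159 186 193 212 222 202 185 159 155 156 158 164 160]
 [159 156 153 158 202 217 223 222 222 221 218 217 167 158 162 162 164]
 [160 156 166 216 217 219 218 215 217 217 213 212 210 168 161 161 163]
 [153 147 213 219 219 214 213 214 213 211 212 213 216 214 159 161 163]
 [152 170 216 211 213 213 207 178 178 212 211 214 216 216 185 161 162]
 [149 199 210 210 207 202 125 123 120 138 216 214 214 219 210 159 161]
 [151 211 205 207 207 181 169 123 124 119 162 215 215 216 218 152 157]
 [148 204 205 207 211 182 217 120 120 124 150 212 215 216 211 138 156]
 [153 206 207 209 210 199 101 120 122 103 197 216 210 213 205 152 156]
 [144 173 210 209 208 211 180 126 128 181 215 212 211 215 196 152 153]
 [153 162 210 207 208 211 213 210 211 211 210 212 212 206 159 153 152]
 [153 155 177 207 204 207 209 208 208 210 207 207 210 178 154 154 154]
 [154 158 159 185 207 203 205 208 205 203 207 211 189 152 153 153 152]
 [155 156 159 153 163 184 202 199 203 210 183 176 154 151 155 151 156]
 [156 153 152 152 153 153 146 148 1
[... 305 characters left out ...]
2.9759521484375, 125.42344665527344), (11.914095878601074, 12.29719352722168), 167.9082489013672) [0.65824165 0.01494177 0.1       ]
ztop 0.09944337317297958
0.135 48 [0.60873322 0.02650367 0.15043184] (array([0.60662254, 0.02713102]), np.float64(0.002914150167540362))
0.16 68 [0.60902298 0.02654533 0.17120556] (array([0.60674854, 0.02719921]), np.float64(0.002892998212762751))
0.19 0 [nan nan nan] 
0.205 394 [0.61504599 0.02450085 0.21692857] (array([0.61078593, 0.02599104]), np.float64(0.007842994771010341))
0.222 583 [0.61399291 0.02457937 0.23214543] (array([0.61536298, 0.02412469]), np.float64(0.007690213704805987))<stdin>:16: RuntimeWarning: Mean of empty slice.
  ret = um.true_divide(
```

Emit:
apply_moves(
  targets=[
    [0, 0.0176, -0.0016, 0, 0, 0, 0],
    [0, 0.0176, -0.0015, 0, 0, 0, 0],
    [0, 0.0177, -0.0015, 0, 0, 0, 0],
    [0, 0, 0, 0.012, 0, 0, 0],
    [0, 0, 0, 0.012, 0, 0, 0],
    [0, 0, 0, 0, 0, 0, 0],
    [0, 0, 0, 0, 0, 0, 0],
    [0, 0, 0, 0, 0, 0, 0],
  ],
)

```text
time_s: 4.7
tcp_pos: [0.6582, 0.0177, 0.222]
eef_rot: [180.0, -0.0, -18.4]
contact_force: [-0.1, 0.5, -0.7]
gripper_width: 0.0174
gripper_force: 35.0
```

```bash
python3 - <<'E'
from h import *
c=capture("wrist"); save(c,"w3.png"); w=cloud(c); s=get_state(); print(s["tcp_pos"],s["eef_rot"],s["time_s"],s["contact_force"])
q=w[130:245,235:285].reshape(-1,3); q=q[(q[:,2]>.11)&(abs(q[:,0]-.659)<.006)&(abs(q[:,1]-.014)<.006)]
for a,b in((.11,.125),(.125,.14),(.14,.16)):
    t=q[(q[:,2]>a)&(q[:,2]<b)]; print(a,len(t),t.mean(0),circ(t))
print(q[:,2].min())
f=c["frame"]; g=f.astype(int).mean(2); T=c["T"];K=c["camera_matrix"]
# predicted ring pixel
X=np.array([.6584,.0147,.1]); p=T[:3,:3].T@(X-T[:3,3]); u=K@p/p[2]; print(u)
u0,v0=int(u[0]),int(u[1]); cv2.imwrite("pics/w3c.png",cv2.resize(cv2.cvtColor(f[v0-40:v0+60,u0-50:u0+50],cv2.COLOR_RGB2BGR),None,fx=5,fy=5,interpolation=cv2.INTER_NEAREST))
E
```

```text
[0.65851703 0.01765182 0.22239594] [-1.79979917e+02 -4.93048923e-02 -1.83940184e+01] 4.75 [-0.37003705  0.07232605 -0.80822731]
0.11 19 [0.65978964 0.01645346 0.12152805] (array([0.65772417, 0.01707458]), np.float64(0.002872596396562358))
0.125 43 [0.65975594 0.01644204 0.13303584] (array([0.65759088, 0.01708987]), np.float64(0.002946199481433095))
0.14 55 [0.6600049  0.01649807 0.14969197] (array([0.65789727, 0.0170523 ]), np.float64(0.0027303454336602426))
0.11813136492300022
[260.83657042 186.87832241   1.        ]
```

View pics/w3c.png

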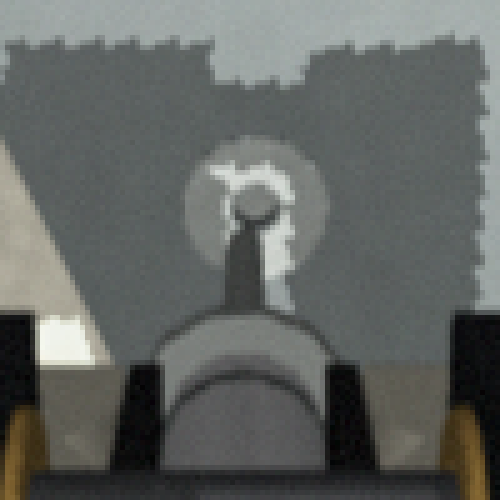

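The hole is at crop (256,203) and the rod tip at about (243,228), so the rod sits about 2.4 mm to the +y side. I'll correct that.

Emit:
apply_moves(
  targets=[
    [0, 0.0014, 0.0021, 0, 0, 0, 0],
    [0, 0, 0, 0, 0, 0, 0],
    [0, 0, 0, 0, 0, 0, 0],
    [0, 0, 0, 0, 0, 0, 0],
  ],
)

```text
time_s: 5.08
tcp_pos: [0.6594, 0.0148, 0.2219]
eef_rot: [-180.0, -0.0, -18.4]
contact_force: [0.6, 0.6, -0.7]
gripper_width: 0.0177
gripper_force: 35.0
```

```bash
cat > rod.py <<'E'
from h import *
P=[];Z=[]
for i in range(3):
    c=capture("wrist"); w=cloud(c); s=get_state()
    q=w[130:245,235:285].reshape(-1,3); q=q[(q[:,2]>.115)&(q[:,2]<.19)&(abs(q[:,0]-.659)<.008)&(abs(q[:,1]-.014)<.008)]
    # known radius fit
    from scipy.optimize import least_squares
    r=least_squares(lambda x:np.hypot(q[:,0]-x[0],q[:,1]-x[1])-.003,[.658,.015],loss="soft_l1",f_scale=.0005).x; P.append(r)
    Z.append(s["tcp_pos"])
    f=c["frame"].astype(np.float32).mean(2); T=c["T"];K=c["camera_matrix"]
    X=np.array([.6584,.0147,.1]); p=T[:3,:3].T@(X-T[:3,3]); u=K@p/p[2]
print("rod",P); print("tcp",Z,s["eef_rot"],s["time_s"],s["contact_force"],u); save(c,"w4.png")
E
python3 rod.py
```

```text
rod [array([0.65876686, 0.01418802]), array([0.65872633, 0.01422123]), array([0.65873419, 0.01421707])]
tcp [array([0.65934621, 0.01472653, 0.22175588]), array([0.65936293, 0.014744  , 0.22170055]), array([0.65935024, 0.01473225, 0.22164568])] [-1.79996661e+02 -5.12652095e-03 -1.84455134e+01] 5.2333 [ 0.16300846 -0.63455114 -1.15093402] [258.09010944 189.20831655   1.        ]
```

Emit:
apply_moves(
  targets=[
    [0, -0.0004, -0.0004, 0, 0, 0, 0],
    [0, 0, 0, 0.004, 0, 0, 0],
    [0, 0, 0, 0.004, 0, 0, 0],
    [0, 0, 0, 0.004, 0, 0, 0],
    [0, 0, 0, 0.002, 0, 0, 0],
    [0, 0, 0, 0.001, 0, 0, 0],
    [0, 0, 0, 0.001, 0, 0, 0],
    [0, 0, 0, 0, 0, 0, 0],
    [0, 0, 0, 0, 0, 0, 0],
  ],
)

```text
time_s: 5.98
tcp_pos: [0.6592, 0.0153, 0.2056]
eef_rot: [-180.0, -0.0, -18.4]
contact_force: [-0.7, 0.1, -0.8]
gripper_width: 0.0172
gripper_force: 35.0
```

```bash
python3 rod.py
```

```text
rod [array([0.66361167, 0.01184437]), array([0.66355701, 0.01178507]), array([0.66367721, 0.01197839])]
tcp [array([0.65918067, 0.01529534, 0.20570304]), array([0.65919631, 0.01532852, 0.20575826]), array([0.6592182 , 0.01533132, 0.20578776])] [-1.79987930e+02 -1.98812494e-02 -1.84364984e+01] 6.1333 [-1.021866   -0.13899854 -0.60306166] [258.70841902 193.69830888   1.        ]
```

Emit:
apply_moves(
  targets=[
    [0, 0, 0, 0.001, 0, 0, 0],
    [0, 0, 0, 0.001, 0, 0, 0],
    [0, 0, 0, 0, 0, 0, 0],
  ],
)

```text
time_s: 6.38
tcp_pos: [0.659, 0.0153, 0.2033]
eef_rot: [180.0, 0.0, -18.4]
contact_force: [-0.8, 0.9, -1.1]
gripper_width: 0.0172
gripper_force: 35.0
```

Emit:
apply_moves(
  targets=[
    [0, 0, 0, 0.001, 0, 0, 0],
    [0, 0, 0, 0.001, 0, 0, 0],
    [0, 0, 0, 0, 0, 0, 0],
  ],
)

```text
time_s: 6.63
tcp_pos: [0.659, 0.0153, 0.2013]
eef_rot: [180.0, 0.0, -18.4]
contact_force: [0.3, 0.6, -1.4]
gripper_width: 0.0174
gripper_force: 35.0
```

Emit:
apply_moves(
  targets=[
    [0, 0, 0, 0.002, 0, 0, 0],
    [0, 0, 0, 0.002, 0, 0, 0],
    [0, 0, 0, 0.002, 0, 0, 0],
    [0, 0, 0, 0.002, 0, 0, 0],
    [0, 0, 0, 0.002, 0, 0, 0],
    [0, 0, 0, 0.002, 0, 0, 0],
    [0, 0, 0, 0.002, 0, 0, 0],
    [0, 0, 0, 0.002, 0, 0, 0],
    [0, 0, 0, 0, 0, 0, 0],
    [0, 0, 0, 0, 0, 0, 0],
  ],
)

```text
time_s: 7.47
tcp_pos: [0.659, 0.0153, 0.1854]
eef_rot: [180.0, 0.0, -18.4]
contact_force: [-0.4, 0.1, -0.3]
gripper_width: 0.0178
gripper_force: 35.0
```

Emit:
apply_moves(
  targets=[
    [0, 0, 0, 0.0015, 0, 0, 0],
    [0, 0, 0, 0.0015, 0, 0, 0],
    [0, 0, 0, 0.0015, 0, 0, 0],
    [0, 0, 0, 0, 0, 0, 0],
  ],
)

```text
time_s: 7.8
tcp_pos: [0.6589, 0.0153, 0.1807]
eef_rot: [180.0, 0.0, -18.4]
contact_force: [-0.2, 0.5, -0.9]
gripper_width: 0.0172
gripper_force: 35.0
```

Emit:
apply_moves(
  targets=[
    [0, 0, 0, 0.0015, 0, 0, 0],
    [0, 0, 0, 0.0015, 0, 0, 0],
    [0, 0, 0, 0, 0, 0, 0],
  ],
)

```text
time_s: 8.05
tcp_pos: [0.6589, 0.0153, 0.1777]
eef_rot: [180.0, 0.0, -18.4]
contact_force: [0.1, -0.4, -1.0]
gripper_width: 0.0175
gripper_force: 35.0
```

Emit:
apply_moves(
  targets=[
    [0, 0, 0, 0.0015, 0, 0, 0],
    [0, 0, 0, 0.0015, 0, 0, 0],
    [0, 0, 0, 0, 0, 0, 0],
  ],
)

```text
time_s: 8.3
tcp_pos: [0.6594, 0.0153, 0.1755]
eef_rot: [-180.0, -0.0, -18.4]
contact_force: [-0.3, 0.8, 3.5]
gripper_width: 0.017
gripper_force: 35.0
```

Emit:
apply_moves(
  targets=[
    [0, 0, 0, 0.0015, 0, 0, 0],
    [0, 0, 0, 0.0015, 0, 0, 0],
    [0, 0, 0, 0, 0, 0, 0],
  ],
)

```text
time_s: 8.55
tcp_pos: [0.6593, 0.0153, 0.1722]
eef_rot: [-180.0, -0.0, -18.4]
contact_force: [-0.7, 0.8, 4.0]
gripper_width: 0.0176
gripper_force: 35.0
```

Emit:
apply_moves(
  targets=[
    [0, 0, 0, 0.001, 0, 0, 0],
    [0, 0, 0, 0.001, 0, 0, 0],
    [0, 0, 0, 0, 0, 0, 0],
  ],
)

```text
time_s: 8.8
tcp_pos: [0.6592, 0.0153, 0.17]
eef_rot: [-180.0, -0.0, -18.4]
contact_force: [-0.2, -0.6, 4.4]
gripper_width: 0.0179
gripper_force: 35.0
```

Emit:
apply_moves(
  targets=[
    [0, 0, 0, 0.001, 0, 0, 0],
    [0, 0, 0, 0, 0, 0, 0],
    [0, 0, 0, 0, 0, 0, 0],
  ],
)

```text
time_s: 9.05
tcp_pos: [0.6591, 0.0153, 0.1687]
eef_rot: [-180.0, 0.0, -18.4]
contact_force: [0.7, -0.0, 2.4]
gripper_width: 0.0175
gripper_force: 35.0
```

```bash
cat > tray.py <<'E'
from h import *
for n in ("scene","top"):
    c=capture(n); w=cloud(c).reshape(-1,3)
    v=np.array([np.cos(np.radians(6.3)),np.sin(np.radians(6.3))]); q=w[(abs(w[:,2]-.082)<.006)]; d=(q[:,:2]-[.679,-.028])@v; l=(q[:,:2]-[.679,-.028])@[-v[1],v[0]]
    k=(d<-.1)&(d>-.25)&(abs(l)<.06); print(n,k.sum(),np.percentile(d[k],[2,10,50]) if k.any() else "")
save(c,"t1.png"); s=get_state(); print(s["tcp_pos"],s["contact_force"],s["time_s"])
E
python3 tray.py
```

```text
scene 48 [-0.14824553 -0.14589162 -0.13803815]
top 240 [-0.16372067 -0.16226802 -0.153942  ]
[0.65918923 0.01528898 0.16894611] [-0.30956898  0.68534651  4.06001606] 9.15
```

Emit:
apply_moves(
  targets=[
    [0, 0, 0, 0, 0, 0, 0],
    [0, 0, 0, 0, 0, 0, 0],
    [0, 0, 0, 0, 0, 0, 0],
  ],
)

```text
time_s: 9.4
tcp_pos: [0.6592, 0.0153, 0.1691]
eef_rot: [-180.0, -0.0, -18.4]
contact_force: [0.4, 0.8, 4.0]
gripper_width: 0.0175
gripper_force: 35.0
```

```bash
python3 tray.py
```

```text
scene 88 [-0.16471715 -0.1573168  -0.11463934]
top 226 [-0.16737519 -0.16594502 -0.15616104]
[0.65914495 0.01536091 0.1691411 ] [1.03390985 0.46362113 2.55442337] 9.5
```

Emit:
apply_moves(
  targets=[
    [0, 0, 0, -0.006, 0, 0, 0],
    [0, 0, 0, -0.012, 0, 0, 0],
    [0, 0, 0, -0.02, 0, 0, 0],
    [0, 0, 0, -0.02, 0, 0, 0],
    [0, 0, 0, -0.02, 0, 0, 0],
    [0, 0, 0, 0, 0, 0, 0],
    [0, -0.028, -0.0182, 0, 0, 0, 0],
    [0, -0.028, -0.0182, 0, 0, 0, 0],
    [0, -0.028, -0.0182, 0, 0, 0, 0],
    [0, -0.028, -0.0182, 0, 0, 0, 0],
    [0, -0.028, -0.0182, 0, 0, 0, 0],
    [0, -0.028, -0.0182, 0, 0, 0, 0],
    [0, -0.028, -0.0182, 0, 0, 0, 0],
    [0, -0.028, -0.0182, 0, 0, 0, 0],
    [0, -0.028, -0.0182, 0, 0, 0, 0],
    [0, -0.028, -0.0182, 0, 0, 0, 0],
    [0, 0, 0, 0, 0, 0, 0],
    [0, 0, 0, 0, 0, 0, 0],
    [0, 0, 0, 0, 0, 0, 0],
  ],
)

```text
time_s: 11.08
tcp_pos: [0.4507, 0.2764, 0.2472]
eef_rot: [180.0, 0.0, -18.4]
contact_force: [-0.3, -0.5, -0.3]
gripper_width: 0.0177
gripper_force: 35.0
```

```bash
cat > rod2.py <<'E'
from h import *
from scipy.optimize import least_squares
c=capture("wrist"); w=cloud(c); s=get_state(); t=s["tcp_pos"]
q=w[100:245,225:295].reshape(-1,3); z=t[2]-.1065
q=q[(q[:,2]>max(z,.09)+.005)&(q[:,2]<z+.07)&(np.hypot(q[:,0]-t[0],q[:,1]-t[1])<.01)]
for a,b in((0,.04),(.04,.07)):
    k=q[(q[:,2]>z+a)&(q[:,2]<z+b)]
    if len(k)>8: print("rod",len(k),least_squares(lambda x:np.hypot(k[:,0]-x[0],k[:,1]-x[1])-.003,t[:2],loss="soft_l1",f_scale=.0005).x)
p=w[80:240,200:320].reshape(-1,3); p=p[(abs(p[:,2]-.084)<.003)&(np.hypot(p[:,0]-.451,p[:,1]-.2753)<.05)]
print("plate",len(p),p.mean(0),cv2.minAreaRect(p[:,:2].astype(np.float32)*1000)); print(t,s["eef_rot"],s["time_s"],s["contact_force"]); save(c,"w5.png")
E
python3 rod2.py
```

```text
rod 100 [0.45011585 0.27582015]
rod 9 [0.45012623 0.27586689]
plate 3296 [0.45237648 0.27469142 0.08334636] ((450.7049560546875, 275.2555236816406), (60.05213165283203, 60.31135559082031), 61.94717025756836)
[0.45110304 0.27602065 0.24716121] [ 1.79977776e+02  1.05467402e-02 -1.84466286e+01] 11.1333 [-0.02921237 -0.83469131 -0.20302618]
```

Emit:
apply_moves(
  targets=[
    [0, 0.0008, 0.0003, 0, 0, 0, 0],
    [0, 0, 0, 0.02, 0, 0, 0],
    [0, 0, 0, 0.02, 0, 0, 0],
    [0, 0, 0, 0.01, 0, 0, 0],
    [0, 0, 0, 0.003, 0, 0, 0],
    [0, 0, 0, 0.003, 0, 0, 0],
    [0, 0, 0, 0.003, 0, 0, 0],
    [0, 0, 0, 0.003, 0, 0, 0],
    [0, 0, 0, 0, 0, 0, 0],
    [0, 0, 0, 0, 0, 0, 0],
  ],
)

```text
time_s: 11.97
tcp_pos: [0.4518, 0.2762, 0.1854]
eef_rot: [-180.0, -0.0, -18.4]
contact_force: [-0.2, -0.0, -0.6]
gripper_width: 0.0173
gripper_force: 35.0
```

Tip is about 5 mm into the stand hole with no contact force. I'll continue down.

Emit:
apply_moves(
  targets=[
    [0, 0, 0, 0.008, 0, 0, 0],
    [0, 0, 0, 0.008, 0, 0, 0],
    [0, 0, 0, 0.01, 0, 0, 0],
    [0, 0, 0, 0.01, 0, 0, 0],
    [0, 0, 0, 0.01, 0, 0, 0],
    [0, 0, 0, 0.01, 0, 0, 0],
    [0, 0, 0, 0.008, 0, 0, 0],
    [0, 0, 0, 0.002, 0, 0, 0],
    [0, 0, 0, 0, 0, 0, 0],
    [0, 0, 0, 0, 0, 0, 0],
  ],
)

```text
time_s: 12.8
tcp_pos: [0.4519, 0.2761, 0.1191]
eef_rot: [180.0, -0.0, -18.4]
contact_force: [-0.2, -0.2, -1.0]
gripper_width: 0.0175
gripper_force: 35.0
```

Emit:
apply_moves(
  targets=[
    [0, 0, 0, 0.001, 0, 0, 0],
    [0, 0, 0, 0.001, 0, 0, 0],
    [0, 0, 0, 0, 0, 0, 0],
  ],
)

```text
time_s: 13.05
tcp_pos: [0.4518, 0.2761, 0.1173]
eef_rot: [-180.0, -0.0, -18.4]
contact_force: [0.1, 0.1, -0.2]
gripper_width: 0.0173
gripper_force: 35.0
```

Emit:
apply_moves(
  targets=[
    [0, 0, 0, 0.0007, 0, 0, 0],
    [0, 0, 0, 0, 0, 0, 0],
    [0.5, 0, 0, 0, 0, 0, 0],
    [0.5, 0, 0, 0, 0, 0, 0],
    [0.5, 0, 0, 0, 0, 0, 0],
    [0.5, 0, 0, 0, 0, 0, 0],
    [0.5, 0, 0, 0, 0, 0, 0],
    [0.5, 0, 0, -0.01, 0, 0, 0],
    [0.5, 0, 0, -0.03, 0, 0, 0],
    [0.5, 0, 0, -0.03, 0, 0, 0],
    [0.5, 0, 0, -0.03, 0, 0, 0],
    [0.5, 0, 0, -0.03, 0, 0, 0],
    [0.5, 0, 0, 0, 0, 0, 0],
    [0.5, 0, 0, 0, 0, 0, 0],
  ],
)

```text
time_s: 14.22
tcp_pos: [0.4524, 0.2767, 0.2491]
eef_rot: [-179.7, -0.1, -18.4]
contact_force: [-0.4, -0.5, -1.2]
gripper_width: 0.0438
gripper_force: 0.0
```

```bash
python3 - <<'E'
from h import *
c=capture("wrist"); w=cloud(c); save(c,"w6.png")
s=w[130:240,215:305].reshape(-1,3)
t=s[(s[:,2]>.138)&(s[:,2]<.152)]; print("top",len(t),np.median(t[:,2]),cv2.minEnclosingCircle(t[:,:2].astype(np.float32)*1000))
t=s[(s[:,2]>.0868)&(s[:,2]<.0915)]; print("fl",len(t),t[:,2].mean(),cv2.minEnclosingCircle(t[:,:2].astype(np.float32)*1000))
c=capture("top"); w=cloud(c); b=w[165:225,240:320].reshape(-1,3); b=b[(b[:,2]>.07)&(b[:,2]<.095)]
v=np.array([np.cos(np.radians(6.3)),np.sin(np.radians(6.3))]); n=np.array([-v[1],v[0]])
r=b[:,:2]-[.679,-.028]; d=r@v; l=r@n; k=d<np.percentile(d,2)+.012; k&=d<-.14
print(k.sum(),d[k].min(),np.median(d[k]),l[k].min(),l[k].max(),np.polyfit(l[k],d[k],1), b[k].mean(0))
print(get_state())
E
```

```text
top 388 0.14411051356897708 ((451.643798828125, 275.1956787109375), 9.233651161193848)
fl 175 0.08826730116398955 ((451.9883728027344, 274.8358459472656), 12.73270320892334)
135 -0.16752340961628068 -0.16257321866508806 -0.044557900382194475 0.04434355702957206 [-0.00532607 -0.16251043] [ 0.51746051 -0.04574256  0.08396307]
{'time_s': 14.3167, 'joints': array([ 5.26694851e+01,  6.72548657e+00, -1.75752309e+01, -2.38472689e-02,
       -6.57034797e+01,  1.88928668e+01]), 'qd': array([ 0.01524666,  1.0489011 , -0.94287203,  0.02043843,  0.19527929,
        0.01673953]), 'joint_torque': array([ 1.48940762e-02, -3.94679904e+01,  2.93841255e+01,  6.96483135e+00,
        5.24677977e-02,  9.05437464e-04]), 'tcp_pos': array([0.45131411, 0.27571837, 0.2463631 ]), 'eef_rot': array([-1.79996935e+02,  2.19230861e-02, -1.84474605e+01]), 'contact_force': array([-0.27568219,  0.06691143, -0.52457637]), 'moment': array([-0.00050257,  0.10342437, -0.00123132]), 'gripper_force': 0.0, 'gripper_width': 0.04373905116465686}
```

View pics/w6.png

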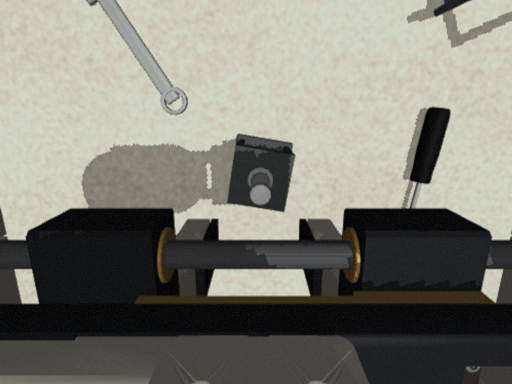

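The pin is back in its stand, with its head at (260,194) and its flange at (260,178) at the same height as before. Next is the tray handle.

Emit:
apply_moves(
  targets=[
    [0.28, 0.0164, 0.0284, 0, 0, 0, 0],
    [0.28, 0.0164, 0.0284, 0, 0, 0, 0],
    [0.28, 0.0164, 0.0284, 0, 0, 0, 0],
    [0.28, 0.0164, 0.0284, 0, 0, 0, 0],
    [0.28, 0.0164, 0.0284, 0, 0, 0, 0],
    [0.28, 0.0164, 0.0284, 0, 0, 0, 0],
    [0.28, 0.0164, 0.0284, 0, 0, 0, 0],
    [0.28, 0.0164, 0.0284, 0, 0, 0, 0],
    [0.28, 0.0164, 0.0284, 0, 0, 0, 0],
    [0.28, 0.0164, 0.0284, 0, 0, 0, 0],
  ],
)

```text
time_s: 15.15
tcp_pos: [0.5168, -0.0471, 0.2453]
eef_rot: [179.9, 0.1, -18.4]
contact_force: [0.2, 0.5, -0.1]
gripper_width: 0.0251
gripper_force: 0.0
```

Emit:
apply_moves(
  targets=[
    [0.28, 0, 0, 0, 0, 0, 0.0726],
    [0.28, 0, 0, 0, 0, 0, 0.0726],
    [0.28, 0, 0, 0, 0, 0, 0.0726],
    [0.28, 0, 0, 0, 0, 0, 0.0726],
    [0.28, 0, 0, 0, 0, 0, 0.0726],
    [0.28, 0, 0, 0, 0, 0, 0.0726],
    [0.28, 0, 0, 0, 0, 0, 0.0726],
    [0.28, 0, 0, 0, 0, 0, 0.0726],
    [0.28, 0, 0, 0, 0, 0, 0.0726],
    [0.28, 0, 0, 0, 0, 0, 0.0726],
    [0.28, 0, 0, 0, 0, 0, 0],
    [0.28, 0, 0, 0, 0, 0, 0],
  ],
)

```text
time_s: 16.15
tcp_pos: [0.517, -0.0454, 0.2454]
eef_rot: [179.9, -0.0, -83.6]
contact_force: [-0.3, 0.3, -0.3]
gripper_width: 0.0247
gripper_force: 0.0
```

```bash
python3 - <<'E'
from h import *
c=capture("wrist"); w=cloud(c).reshape(-1,3); save(c,"w7.png"); s=get_state(); t=s["tcp_pos"]
b=w[(abs(w[:,2]-.083)<.004)&(np.hypot(w[:,0]-.5175,w[:,1]+.0457)<.06)]
print(len(b),b.mean(0),cv2.minAreaRect(b[:,:2].astype(np.float32)*1000)); print(t,s["eef_rot"],s["gripper_width"],s["joints"])
E
```

```text
1617 [ 0.52868368 -0.04816407  0.08272743] ((534.7817993164062, -44.031253814697266), (45.21006774902344, 89.57428741455078), 6.268570899963379)
[ 0.51709975 -0.04537506  0.24560481] [ 1.79910824e+02 -1.13784381e-02 -8.35499478e+01] 0.02482891747846887 [ 1.66662331e+01  5.84262860e+00 -1.87065789e+01 -5.07377315e-03
 -6.55405727e+01 -1.02140853e+01]
```

View pics/w7.png

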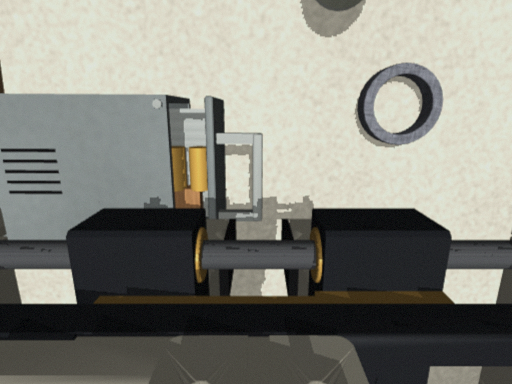

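The handle bar is at columns 253–262, rows 133–218, centred between the jaws, which matches the measured (0.5173, -0.046).

Emit:
apply_moves(
  newtons=25,
  targets=[
    [0.28, 0, 0, 0.03, 0, 0, 0],
    [0.28, 0, 0, 0.03, 0, 0, 0],
    [0.28, 0, 0, 0.03, 0, 0, 0],
    [0.28, 0, 0, 0.03, 0, 0, 0],
    [0.28, 0, 0, 0.02, 0, 0, 0],
    [0.28, 0, 0, 0.015, 0, 0, 0],
    [0.28, 0, 0, 0.0115, 0, 0, 0],
    [0.28, 0, 0, 0, 0, 0, 0],
    [0, 0, 0, 0, 0, 0, 0],
    [0, 0, 0, 0, 0, 0, 0],
    [0, 0, 0, 0, 0, 0, 0],
    [0, 0, 0, 0, 0, 0, 0],
    [0, 0, 0, 0, 0, 0, 0],
    [0, 0, 0, 0, 0, 0, 0],
  ],
)

```text
time_s: 17.37
tcp_pos: [0.5181, -0.0452, 0.0808]
eef_rot: [-179.9, 0.0, -83.8]
contact_force: [0.2, 0.5, 5.7]
gripper_width: 0.0093
gripper_force: 25.0
```

Emit:
apply_moves(
  targets=[
    [0, 0, 0.003, 0, 0, 0, 0],
    [0, 0, 0.006, 0, 0, 0, 0],
    [0, 0, 0.007, 0, 0, 0, 0],
    [0, 0, 0.007, 0, 0, 0, 0],
    [0, 0, 0.007, 0, 0, 0, 0],
    [0, 0, 0.007, 0, 0, 0, 0],
    [0, 0, 0.007, 0, 0, 0, 0],
    [0, 0, 0.007, 0, 0, 0, 0],
    [0, 0, 0.007, 0, 0, 0, 0],
    [0, 0, 0.004, 0, 0, 0, 0],
    [0, 0, 0.002, 0, 0, 0, 0],
    [0, 0, 0, 0, 0, 0, 0],
  ],
)

```text
time_s: 18.37
tcp_pos: [0.4537, -0.0521, 0.0807]
eef_rot: [-179.9, 0.0, -83.8]
contact_force: [-1.2, 2.0, 9.5]
gripper_width: 0.0097
gripper_force: 25.0
```

Emit:
apply_moves(
  targets=[
    [0, 0, 0.0015, 0, 0, 0, 0],
    [0, 0, 0.0015, 0, 0, 0, 0],
    [0, 0, 0, 0, 0, 0, 0],
  ],
)

```text
time_s: 18.62
tcp_pos: [0.4518, -0.0523, 0.0807]
eef_rot: [-179.8, 0.0, -83.7]
contact_force: [3.5, 1.1, 7.0]
gripper_width: 0.0096
gripper_force: 25.0
```

Emit:
apply_moves(
  targets=[
    [0, 0, 0.001, 0, 0, 0, 0],
    [0, 0, 0.001, 0, 0, 0, 0],
    [0, 0, 0, 0, 0, 0, 0],
  ],
)

```text
time_s: 18.87
tcp_pos: [0.4517, -0.0522, 0.0808]
eef_rot: [-179.6, 0.0, -83.7]
contact_force: [11.9, -1.6, -2.8]
gripper_width: 0.0101
gripper_force: 25.0
```

Emit:
apply_moves(
  targets=[
    [0, 0, 0.0015, 0, 0, 0, 0],
    [0, 0, 0, 0, 0, 0, 0],
    [0, 0, 0, 0, 0, 0, 0],
  ],
)

```text
time_s: 19.12
tcp_pos: [0.4517, -0.0522, 0.0808]
eef_rot: [-179.5, 0.0, -83.7]
contact_force: [16.1, -4.2, -9.3]
gripper_width: 0.0095
gripper_force: 25.0
```

```bash
cat > bar.py <<'E'
from h import *
v=np.array([np.cos(np.radians(6.3)),np.sin(np.radians(6.3))]); n=np.array([-v[1],v[0]])
def bar(w):
    b=w.reshape(-1,3); r=b[:,:2]-[.679,-.028]; d=r@v; l=r@n
    k=(abs(b[:,2]-.083)<.005)&(d<-.12)&(d>-.26)&(abs(l)<.06); d=d[k]; e=np.percentile(d,2); return k.sum(),e,np.median(d[d<e+.01])
print(bar(np.load("top0.npz")["w"]),bar(cloud(capture("top")))); s=get_state(); print(s["tcp_pos"],s["contact_force"],s["time_s"])
E
python3 bar.py
```

```text
Traceback (most recent call last):
  File "bar.py", line 6, in <module>
    print(bar(np.load("top0.npz")["w"]),bar(cloud(capture("top")))); s=get_state(); print(s["tcp_pos"],s["contact_force"],s["time_s"])
                                        ~~~^^^^^^^^^^^^^^^^^^^^^^^
  File "bar.py", line 5, in bar
    k=(abs(b[:,2]-.083)<.005)&(d<-.12)&(d>-.26)&(abs(l)<.06); d=d[k]; e=np.percentile(d,2); return k.sum(),e,np.median(d[d<e+.01])
                                                                        ~~~~~~~~~~~~~^^^^^
IndexError: index -1 is out of bounds for axis 0 with size 0
```

Emit:
apply_moves(
  targets=[
    [0, 0, -0.003, 0, 0, 0, 0],
    [0, 0, 0, 0, 0, 0, 0],
    [0.28, 0, 0, 0, 0, 0, 0],
    [0.28, 0, 0, 0, 0, 0, 0],
    [0.28, 0, 0, 0, 0, 0, 0],
    [0.28, 0, 0, 0, 0, 0, 0],
    [0.28, 0, 0, 0, 0, 0, 0],
    [0.28, 0, 0, -0.005, 0, 0, 0],
    [0.28, 0, 0, -0.02, 0, 0, 0],
    [0.28, 0, 0, -0.03, 0, 0, 0],
    [0.28, 0, 0, -0.035, 0, 0, 0],
    [0.28, 0, 0, -0.035, 0, 0, 0],
    [0.28, 0, 0, -0.035, 0, 0, 0],
    [0.28, -0.035, 0, 0, 0, 0, 0],
    [0.28, -0.035, 0, 0, 0, 0, 0],
    [0.28, -0.035, 0, 0, 0, 0, 0],
    [0.28, -0.035, 0, 0, 0, 0, 0],
    [0.28, -0.035, 0, 0, 0, 0, 0],
    [0.28, 0, 0, 0, 0, 0, 0],
    [0.28, 0, 0, 0, 0, 0, 0],
  ],
)

```text
time_s: 20.83
tcp_pos: [0.4309, 0.1228, 0.2401]
eef_rot: [180.0, -0.0, -83.6]
contact_force: [-0.1, 0.7, -0.2]
gripper_width: 0.0246
gripper_force: 0.0
```

```bash
python3 bar.py; python3 - <<'E'
from h import *
c=capture("top"); save(c,"t9.png")
E
```

```text
(np.int64(125), np.float64(-0.134768642565117), np.float64(-0.1305769140728539)) (np.int64(219), np.float64(-0.23352051340620156), np.float64(-0.2287420873871252))
[0.43096232 0.12183581 0.23995691] [-0.26786044  0.0155262   0.63407165] 20.8833
```

View pics/t9.png

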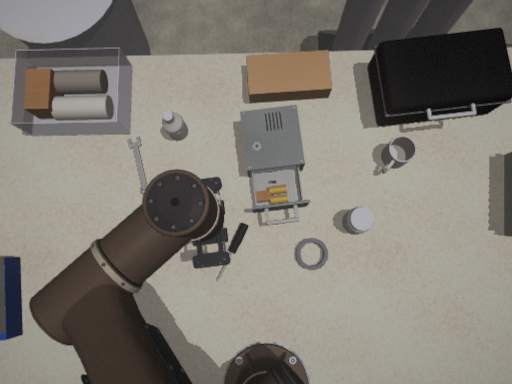

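The tray is fully out: the bar moved about 98 mm by camera, and the stop was felt at 16 N. The bystanders I can see are where they were; the arm hides the pin, which I checked earlier. Handing in.

```bash
python3 -c "
from plant import close_job
print(close_job())"
```

```text
the job is handed in; nothing more can be done
None
```

The job is handed in at about 21 s: the catch let go at about 4 to 5 N, the pin is back upright in its stand with its flange on top, and the tray is drawn out to its end stop. I saw none of the other things moved, though the arm hid part of the table in the last picture.

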